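# Load two board pallets into their test docks by feel

### The arm

A 7-joint arm with a two-finger parallel gripper is mounted at the origin on the work surface. World frame = base frame: x ahead of the robot, y to its left, z up, the work surface at z = 0. Lengths are in m, angles in rad, forces in N, time in s.
With the tool pointing down it reaches from about 0.4 to 0.9 m from the base axis. Payload 5.5 kg.
Tool frame: the origin (TCP) lies between the finger pads, 19 mm behind the fingertips; this is the grasp point; z points along the fingers, y is the line along which they close (so a half turn about z gives the same grasp; the last joint's range is limited). The gripper opens to 85 mm and grips with 20 to 120 N. Pads are 22 mm wide; open, the fingers measure 114 mm over their backs; the gripper's body (76 mm by 85 mm) begins 54 mm behind the grasp point. The pads swing forward as they close: fully open they stand 13 mm farther back than shut.
Start: joints at [1.537, 0.501, -0.427, 1.55, 0.221, 1.138, -0.21], TCP at [0.19, -0.622, 0.25] pointing down, gripper open.
Joint ranges: [-2.88, 2.88], [-0.31, 2.03], [-1.54, 1.56], [0.2, 2.42], [-1.41, 4.55], [0.19, 2.02], [-2.57, 2.57]. Speed limits (rad/s): [2.57, 2.57, 3.14, 3.14, 3.14, 3.14, 3.14].

### API

Orientations are given as a unit quaternion [x, y, z, w].
In Python, from station import arm gives the robot as it stands.
- The arm moves only by the tool step_arm, never from a script. Its argument "steps" is text: rows parted by semicolons, each of 5 numbers parted by spaces: the closure, from -1 (fully open) to 1 (shut), then the shift along the tool's x, y, z in cm, then the turn about the tool's z in rad. A call has 1 to 20 rows; each row is the pose to reach, as a shift and turn from the pose commanded when the call began, along the tool's axes at that moment; what a row does not reach only later rows make up. A row lasts 1/10 s, in which the tool goes at most 50 mm and 8.59 degrees, less where a joint would pass 70% of its speed; a pose out of reach is approached as far as the arm can. A call with a gripper value outside its range is refused whole. The fingers move at their own pace and stop on an object; "force" is the grip in N (left out, the last holds). Time passes only in rows, so rows that repeat a pose let the fingers close. It gives the time, the measured TCP pose, the force, the opening and the grip force at its end, in the units of the state.
- arm.get_state(): the state, without advancing time (a new reading comes with each control period).
- arm.capture(name): name is "side" or "top"; returns (picture, depth): 400x640x3 uint8, red, green, blue; 400x640 float32, m along the optical axis (not along the pixel's ray), 0 where there is no reading.
- arm.calibration(name): a dict with "intrinsics" (3x3 intrinsics, pixels), "eye" and "rotation" of the camera in the world. Camera axes: x right, y up, looking along -z (the intrinsics and any distortion apply to the point x, -y, -z); pixel columns grow to the right and rows downward; lengths in m; the calibration is good to about 2 mm. A picture is of the moment at which its call begins. calibration takes no time and is no camera call.
- arm.sign_off(): hands the job in; it is judged then, once.
Trained networks look in the newest picture that a camera, given by its name, has taken for a name from the list of things; names that differ only in an ending like _2 or _b are one class to them, and where a whole thing is asked for, a point or a joint stands for the part that bears it (a point fixed in the world has none). Each returns a list of dicts, best first, with "score" (0 to 1); they miss things now and then, are a little off and sometimes report something else, mostly with a low value. They report only what shows in the picture. A call takes as long as a camera call. They do not tell look-alikes from the thing itself.
- arm.regions_of(camera, thing): "pixels" (400x640 bool, what is visible of it) and "box" ([left, top, right, bottom] in pixels, round what is visible of it).
The state is a dict: "time": time; "joints": joint angles; "qd": joint speeds; "effort": joint torques, N m; "tcp_pos": TCP position; "eef_rot": TCP orientation; "force": force on the tool from outside, world axes, zero at the start; "moment": the same for the moment, N m; "gripper_width": opening from 0.0 (shut) to 1.0 (fully open); "grasp_force": force on a finger pad.
Only numpy, scipy, OpenCV 4.12 (cv2) and the standard library are available. Lean on these libraries where they do the work, as an engineer would, in place of code of your own. Each camera call takes 0.05 s, during which the arm holds its last target. There are 200 camera calls.

### The job

Load each circuit-board pallet, board end first, into the test dock whose lane fits its width: the wide pallet in the wide lane, the narrow one in the narrow lane. Slide it flat along the lane under the hood into the tunnel until you feel the sprung contact hidden inside, press that contact back about 4 mm and let go, leaving the pallet there; be gentle, for pressing it 10 mm spoils it. Leave the phone, the bottle and the screwdriver where they are.

Things in the scene. Friction and masses are not known exactly. Their poses are not given: they have to be found in the camera images.
- pallet_wide: Loose aluminium pallet 120 long (x), 68 wide (y), 10 mm thick, 0.25 to 0.47 kg, with a green circuit board (under 4 mm thick) on its front (+x) half. Origin: centre of the underside, z up. The board end (+x) goes into the tunnel first. The other pallet differs only in width.
- pallet_narrow: Loose aluminium pallet 120 long (x), 52 wide (y), 10 mm thick, 0.25 to 0.47 kg, with a green circuit board (under 4 mm thick) on its front (+x) half. Origin: centre of the underside, z up. The board end (+x) goes into the tunnel first. The other pallet differs only in width.
- dock_wide: Fixed dock for the 68 mm pallet. Origin: on the table under mid tunnel mouth, z up, x = push direction (to the robot's left), lane 73 mm wide centred on y=0. Base plate 6 mm thick, x=-175 to 80. Rails 10 mm thick, tops at z=15, straight from x=-95 to 0, flaring outwards 8 mm a side from x=-95 to -137. White tunnel x=0 to 80: inside 73 wide, up to z=30; outside 93 wide, 50 high.
- dock_narrow: Fixed dock for the 52 mm pallet. Origin: on the table under mid tunnel mouth, z up, x = push direction (to the robot's left), lane 57 mm wide centred on y=0. Base plate 6 mm thick, x=-175 to 80. Rails 10 mm thick, tops at z=15, straight from x=-95 to 0, flaring outwards 8 mm a side from x=-95 to -137. White tunnel x=0 to 80: inside 57 wide, up to z=30; outside 77 wide, 50 high.
- handle_wide (a point): Top middle of the pallet's black handle fin, at x=-25, y=0, z=54 mm in the pallet's frame. The fin is 36 mm long (x), 10 mm thick (y), and rises from the plate's top (z=10) to z=54. With the tool leaning about 40 degrees along the fin (+x), a TCP 10 mm below this point grips the fin and clears the plate.
- handle_narrow (a point): Top middle of the pallet's black handle fin, at x=-25, y=0, z=54 mm in the pallet's frame. The fin is 36 mm long (x), 10 mm thick (y), and rises from the plate's top (z=10) to z=54. With the tool leaning about 40 degrees along the fin (+x), a TCP 10 mm below this point grips the fin and clears the plate.
- hood_wide (a point): Middle of the lower front edge of this dock's hood: x=-79, z=168 in the dock's frame (mm). The hood, 50 mm wide, 20 thick, runs from here back over the lane and tunnel. A loaded pallet's handle ends 9 to 39 mm behind this edge: a vertical gripper meets the hood: lean the tool about 40 degrees, fingers pointing down and ahead along the push, body trailing behind.
- hood_narrow (a point): Middle of the lower front edge of this dock's hood: x=-79, z=168 in the dock's frame (mm). The hood, 50 mm wide, 20 thick, runs from here back over the lane and tunnel. A loaded pallet's handle ends 9 to 39 mm behind this edge: a vertical gripper meets the hood: lean the tool about 40 degrees, fingers pointing down and ahead along the push, body trailing behind.
- contact_wide (a joint): Travel (m) of the sprung contact out of sight in the wide dock's tunnel: 0 free, grows as pressed along +x, hard end 0.014. Its free face lies 14 to 37 mm behind the mouth, anew each time. It yields at about 6 N, nearly constant (a sliding pallet drags 1 to 4 N); it follows a pallet back out, but its return push, under 1 N, does not shift one let go.
- contact_narrow (a joint): Travel (m) of the sprung contact out of sight in the narrow dock's tunnel: 0 free, grows as pressed along +x, hard end 0.014. Its free face lies 14 to 37 mm behind the mouth, anew each time. It yields at about 6 N, nearly constant (a sliding pallet drags 1 to 4 N); it follows a pallet back out, but its return push, under 1 N, does not shift one let go.
- phone: Bystander: black phone lying flat, 148 x 72 x 9 mm, origin at the centre of its underside.
- flux_bottle: Bystander: amber bottle standing behind the docks, 36 mm across, 75 mm high, origin at the centre of its foot.
- driver: Bystander: screwdriver 160 mm long lying on the bench, origin near its middle.
Things that resemble listed ones, but are neither listed nor needed, are in the scene too. Leave any red look-alike of the pallet_wide alone.

How it is judged:
At the end, for the whole second after the job is handed in: Each pallet lies flat and still in the lane of its own width, nose first (within 6 mm of the lane's middle and 0.1 rad of its direction, origin 0 to 50 mm and handle at least 30 mm in front of the tunnel mouth), holding its hidden contact pressed in by 1.5 to 8 mm (value of joint contact_wide between 0.0015 and 0.008 m and y of pallet_wide in the frame of dock_wide between -0.006 and 0.006 m and x of pallet_wide in the frame of dock_wide between -0.05 and 0 m and x of handle_wide in the frame of dock_wide below -0.03 m and z of pallet_wide in the frame of dock_wide between 0.003 and 0.01 m and angle between the x axis of pallet_wide and the x axis of dock_wide, either way round below 0.1 rad and angle between each of pallet_wide, pallet_narrow's own z axis and vertical below 0.07 rad and linear speed of each of pallet_wide, pallet_narrow below 0.01 m/s and value of joint contact_narrow between 0.0015 and 0.008 m and y of pallet_narrow in the frame of dock_narrow between -0.006 and 0.006 m and x of pallet_narrow in the frame of dock_narrow between -0.05 and 0 m and x of handle_narrow in the frame of dock_narrow below -0.03 m and z of pallet_narrow in the frame of dock_narrow between 0.003 and 0.01 m and angle between the x axis of pallet_narrow and the x axis of dock_narrow, either way round below 0.1 rad); the robot touches nothing.
It fails at once if the contact in the wide dock is pressed in by more than 10 mm (value of joint contact_wide above 0.01 m).
It fails at once if the contact in the narrow dock is pressed in by more than 10 mm (value of joint contact_narrow above 0.01 m).
It fails at once if the phone is moved by more than 30 mm (distance of phone from where it was at the start of the episode above 0.03 m).
It fails at once if the bottle is moved by more than 30 mm (distance of flux_bottle from where it was at the start of the episode above 0.03 m).
It fails at once if the screwdriver is moved by more than 30 mm (distance of driver from where it was at the start of the episode above 0.03 m).
It also fails if it takes over 72 s, if anything falls off the work surface, if the arm or the gripper's body presses on something with over 40 N, if the wrist force passes 120 N, or if a joint passes its speed limit or range.

## Working session

There is one attempt and no reset: what is moved stays moved. The work goes in short steps, Python scripts to look and compute and a tool call to move; the robot and the scene stay as the last step left them, time stands still between calls to the robot, and variables do not carry over. Pictures are saved under pics/ and viewed, at most 10 in all, crops included, and the job is handed in when it is done.

Besides the shell and the picture viewer there is one more tool, called after "Request:" as a command line: name --argument value ..., lists and objects as JSON in quotes. step_arm: Moves the arm, as the interface text tells. Its arguments: {"type":"object","properties":{"steps":{"type":"string"},"force":{"type":"number"}},"required":["steps"]}

```bash
ls; mkdir -p pics; cat > h.py <<'E'
import numpy as np, cv2
from station import arm
from scipy.spatial.transform import Rotation as R
def cloud(name,depth):
    c=arm.calibration(name);K=np.array(c["intrinsics"]);Rm=np.array(c["rotation"]);e=np.array(c["eye"])
    v,u=np.mgrid[:400,:640]
    P=np.stack([(u-K[0,2])/K[0,0]*depth,-(v-K[1,2])/K[1,1]*depth,-depth],-1)
    W=P@Rm.T+e; W[depth<=0]=np.nan
    return W
E
python3 - <<'E'
from h import *
s=arm.get_state();print({k:np.round(v,3) for k,v in s.items()})
for n in("top","side"):
    im,d=arm.capture(n);cv2.imwrite(f"pics/{n}0.png",im[:,:,::-1]);c=arm.calibration(n);print(n,c)
    W=cloud(n,d);np.save(n+"0.npy",W)
    for t in("pallet_wide","pallet_narrow","dock_wide","dock_narrow","handle_wide","handle_narrow","phone","flux_bottle","driver"):
        for r in arm.regions_of(n,t)[:3]:
            w=W[r["pixels"]];w=w[~np.isnan(w[:,0])]
            print(t,round(r["score"],2),np.round(r["box"]),np.round(np.median(w,0),3) if len(w) else None,np.round(np.percentile(w,[2,98],axis=0),3).tolist() if len(w) else None)
E
```

```text
pics
{'time': np.float64(0.0), 'joints': array([ 1.537,  0.502, -0.427,  1.551,  0.221,  1.138, -0.21 ]), 'qd': array([-0.   ,  0.002,  0.   ,  0.   ,  0.   ,  0.001, -0.001]), 'effort': array([-0.0000e+00, -5.6952e+01, -5.8160e+00, -2.8094e+01,  1.1000e-02,
        1.2000e-02,  0.0000e+00]), 'tcp_pos': array([ 0.19 , -0.621,  0.249]), 'eef_rot': array([ 0.989,  0.148, -0.   , -0.001]), 'force': array([0.433, 0.233, 0.262]), 'moment': array([-0.004,  0.041, -0.012]), 'grasp_force': np.float64(0.0), 'gripper_width': np.float64(0.996)}
top {'intrinsics': array([[405.32862708,   0.        , 315.44772877],
       [  0.        , 405.32862708, 203.73802886],
       [  0.        ,   0.        ,   1.        ]]), 'eye': array([ 0.46851087, -0.10734752,  1.30534711]), 'rotation': array([-0.03391452,  0.03754707,  0.70833111, -0.70406467])}Traceback (most recent call last):
  File "<stdin>", line 5, in <module>
  File "h.py", line 8, in cloud
    W=P@Rm.T+e; W[depth<=0]=np.nan
      ~^~~~~
ValueError: matmul: Input operand 1 has a mismatch in its core dimension 0, with gufunc signature (n?,k),(k,m?)->(n?,m?) (size 4 is different from 3)
```

```bash
sed -i 's/Rm=np.array(c\["rotation"\])/Rm=R.from_quat(c["rotation"]).as_matrix()/' h.py
python3 - <<'E'
from h import *
for n in("top","side"):
    im,d=arm.capture(n);cv2.imwrite(f"pics/{n}0.png",cv2.resize(im[:,:,::-1],(800,500)));c=arm.calibration(n);print(n,c["eye"],c["intrinsics"][0])
    W=cloud(n,d);np.save(n+"0.npy",W);np.save(n+"im.npy",im)
    for t in("pallet_wide","pallet_narrow","dock_wide","dock_narrow","handle_wide","phone","flux_bottle","driver"):
        for r in arm.regions_of(n,t)[:3]:
            w=W[r["pixels"]];w=w[~np.isnan(w[:,0])]
            print(t,round(r["score"],2),np.round(r["box"]),np.round(np.median(w,0),3) if len(w) else None,np.round(np.percentile(w,[2,98],axis=0),3).tolist() if len(w) else None)
E
```

```text
top [ 0.46851087 -0.10734752  1.30534711] [405.32862708   0.         315.44772877]
pallet_wide 0.93 [341. 179. 382. 207.] [ 0.637 -0.268  0.012] [[0.601, -0.326, 0.004], [0.677, -0.21, 0.056]]
pallet_wide 0.85 [451. 243. 477. 284.] [ 0.405 -0.581  0.012] [[0.349, -0.621, 0.003], [0.465, -0.544, 0.056]]
pallet_wide 0.84 [439. 190. 483. 225.] [ 0.584 -0.583  0.013] [[0.541, -0.641, 0.007], [0.629, -0.528, 0.056]]
pallet_narrow 0.58 [334. 241. 368. 256.] [ 0.455 -0.223  0.012] [[0.429, -0.28, 0.001], [0.483, -0.166, 0.057]]
dock_wide 0.74 [218. 168. 309. 203.] [0.652 0.042 0.048] [[0.615, -0.081, 0.003], [0.706, 0.155, 0.192]]
dock_wide 0.5 [200. 233. 293. 261.] [0.467 0.081 0.051] [[0.428, -0.036, 0.003], [0.504, 0.206, 0.193]]
dock_narrow 0.63 [195. 234. 293. 261.] [0.465 0.083 0.051] [[0.425, -0.036, 0.003], [0.503, 0.208, 0.193]]
handle_wide 0.87 [443. 192. 482. 223.] [ 0.584 -0.584  0.013] [[0.541, -0.64, 0.006], [0.626, -0.53, 0.056]]
handle_wide 0.84 [449. 245. 480. 283.] [ 0.405 -0.581  0.013] [[0.349, -0.62, 0.006], [0.465, -0.544, 0.056]]
handle_wide 0.57 [340. 179. 383. 209.]
[... 1688 characters left out ...]
4.] [ 0.631 -0.266  0.012] [[0.598, -0.322, 0.001], [0.679, -0.207, 0.054]]
handle_wide 0.72 [397. 152. 436. 172.] [ 0.584 -0.57   0.013] [[0.536, -0.641, 0.001], [0.632, -0.522, 0.056]]
phone 0.65 [211. 325. 257. 381.] [0.422 0.363 0.01 ] [[0.355, 0.32, 0.004], [0.497, 0.403, 0.014]]
flux_bottle 0.81 [206. 291. 218. 313.] [0.57  0.333 0.045] [[0.562, 0.315, 0.001], [0.59, 0.348, 0.078]]
driver 0.63 [278. 181. 289. 196.] [ 0.794 -0.111  0.023] [[0.786, -0.132, 0.004], [0.82, -0.089, 0.031]]
driver 0.47 [360. 216. 397. 245.] [ 0.449 -0.218  0.012] [[0.428, -0.276, 0.0], [0.484, -0.161, 0.056]]
driver 0.25 [260. 235. 341. 318.] [0.455 0.128 0.05 ] [[0.424, -0.03, 0.003], [0.499, 0.214, 0.191]]
```

View pics/top0.png

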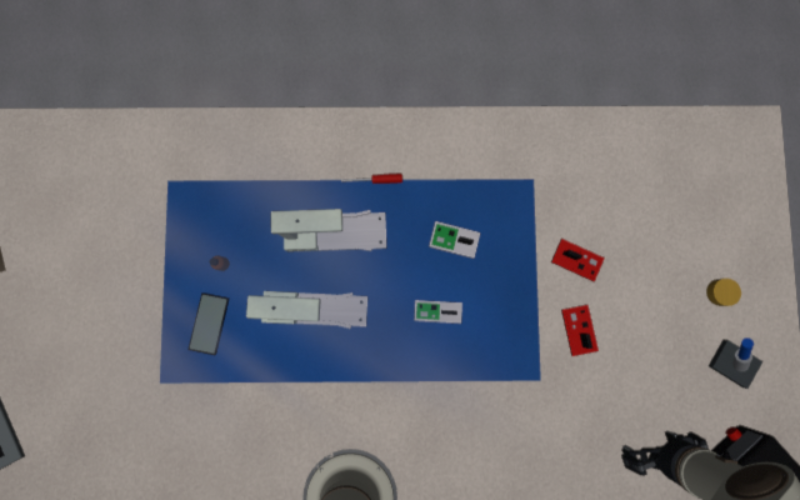

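View pics/side0.png

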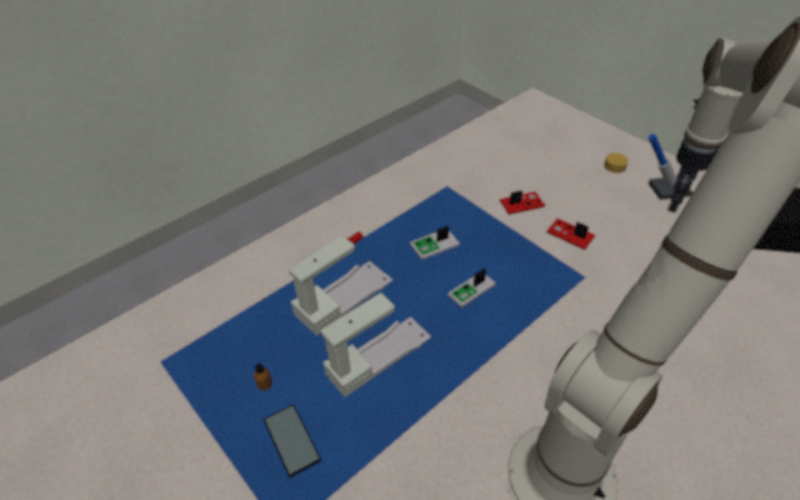

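```bash
python3 - <<'E'
from h import *
def rect(P,tag):
    if len(P)<8: print(tag,len(P));return
    (c,s,a)=cv2.minAreaRect((P[:,:2]*1000).astype(np.float32))
    if s[0]<s[1]: s=s[::-1];a+=90
    a=(a+90)%180-90
    print(tag,len(P),"c",np.round(c,1),"size",np.round(s,1),"dir deg",round(a,2),"medz",round(np.median(P[:,2])*1000,1))
for n in("top","side"):
    W=np.load(n+"0.npy").reshape(-1,3);im=np.load(n+"im.npy").reshape(-1,3).astype(int)
    ok=~np.isnan(W[:,0]);W=W[ok];im=im[ok]
    blue=(im[:,2]>im[:,0]+30)&(im[:,2]>im[:,1]+25)
    for tag,x0,x1,y0,y1 in(("PW",.57,.71,-.36,-.18),("PN",.41,.50,-.31,-.14),("DW",.59,.73,-.1,.2),("DN",.40,.52,-.06,.24)):
        m=(W[:,0]>x0)&(W[:,0]<x1)&(W[:,1]>y0)&(W[:,1]<y1);Q=W[m];nb=~blue[m];z=Q[:,2]
        if tag[0]=="P":
            rect(Q[nb&(z>.004)&(z<.02)],n+tag+" plate"); rect(Q[(z>.045)],n+tag+" fin")
            g=(im[m][:,1]>im[m][:,0]+30)&(im[m][:,1]>im[m][:,2]+20);print("board",np.round(np.median(Q[g],0)*1000))
        else:
            rect(Q[nb&(z<.03)&(z>.002)],n+tag+" base+rail");rect(Q[(z>.012)&(z<.02)],n+tag+" rails");rect(Q[(z>.042)&(z<.06)],n+tag+" tun");rect(Q[(z>.175)],n+tag+" hood")
E
```

```text
topPW plate 731 c [ 639.6 -268.8] size [119.4  69.8] dir deg 75.59 medz 12.1
topPW fin 44 c [ 633.3 -292.7] size [34.7 10. ] dir deg 75.73 medz 55.3
board [ 646. -245.   13.]
topPN plate 574 c [ 454.8 -223.7] size [119.5  52.6] dir deg 85.97 medz 12.0
topPN fin 41 c [ 453.5 -248.3] size [34.1  9.2] dir deg 89.34 medz 55.1
board [ 455. -201.   13.]
topDW base+rail 1347 c [666.9  48.7] size [279.5 110.7] dir deg -89.79 medz 7.8
topDW rails 226 c [651.8  27.9] size [236.3 110.2] dir deg -82.75 medz 15.6
topDW tun 299 c [632.9 121.4] size [80.5 40.2] dir deg -87.91 medz 51.1
topDW hood 1033 c [660.4  82.6] size [157.1  51. ] dir deg -88.27 medz 188.9
topDN base+rail 1042 c [464.7  75.2] size [236.  88.] dir deg 86.07 medz 8.4
topDN rails 260 c [461.7  46.2] size [173.4  88. ] dir deg 87.3 medz 15.3
topDN tun 181 c [468.9 172. ] size [79.4 76.9] dir deg 86.96 medz 51.0
topDN hood 1064 c [466.8 132.5] size [159.4  49.9] dir deg 86.93 medz 189.0
sidePW plate 446 c [ 637.2 -268. ] size [125.3  74.1] dir deg 75.36 medz 11.6
sidePW fin 39 c [ 632.4 -289.3] size [33.7 12.8] dir deg 73.77 medz 52.7
board [ 646. -243.   13.]
sidePN plate 422 c [ 453.3 -221.5] size [124.4  58.9] dir deg 87.24 medz 11.5
sidePN fin 47 c [ 452.  -247.3] size [40.9 12.1] dir deg -89.82 medz 53.8
board [ 455. -196.   13.]
sideDW base+rail 1328 c [662.   37.2] size [261.6 132.3] dir deg 87.97 medz 8.2
sideDW rails 281 c [662.   42.9] size [246.4 106.1] dir deg -89.23 medz 15.3
sideDW tun 448 c [657.6 125.7] size [97.9 82.4] dir deg 0.56 medz 50.4
sideDW hood 821 c [659.1  86.9] size [157.9  55.2] dir deg -87.8 medz 188.0
sideDN base+rail 1466 c [466.9  85.2] size [259.9  95.6] dir deg 85.55 medz 8.3
sideDN rails 329 c [459.7  94.8] size [241.3  89.2] dir deg 88.58 medz 15.5
sideDN tun 466 c [467.1 174.5] size [81.7 78.5] dir deg 86.63 medz 50.4
sideDN hood 1069 c [465.7 135.6] size [158.4  53.4] dir deg 87.08 medz 188.2
```

```bash
cat >> h.py <<'E'
DW=(np.array([.6597,.0847]),91.8); DN=(np.array([.4662,.134]),87.0)
def dock(D,u,v=0):
    a=np.radians(D[1]);return D[0]+u*np.array([np.cos(a),np.sin(a)])+v*np.array([-np.sin(a),np.cos(a)])
def plan(x,y,z,yaw):
    s=arm.get_state();r=R.from_quat(s["eef_rot"]);M=r.as_matrix();p=np.array([x,y,z])
    cur=np.degrees(np.arctan2(M[1,0],M[0,0]));d=(yaw-cur+180)%360-180
    print("shift cm",np.round(M.T@(p-s["tcp_pos"])*100,2),"turn",round(-np.radians(d),3),"yaw",round(cur,1),"tcp",np.round(s["tcp_pos"]*1000,1),"t",round(s["time"],2),"j7",round(s["joints"][6],2))
E
python3 - <<'E'
from h import *
for n in("top","side"):
    W=np.load(n+"0.npy").reshape(-1,3);W=W[~np.isnan(W[:,0])]
    for t,D in(("W",DW),("N",DN)):
        a=np.radians(D[1]);d=W[:,:2]-D[0];u=d@[np.cos(a),np.sin(a)];v=d@[-np.sin(a),np.cos(a)];z=W[:,2]
        for u0,u1 in((-.137,-.115),(-.09,-.08),(-.08,-.01)):
            m=(u>u0)&(u<u1)&(abs(v)<.07)&(z>.0125)&(z<.0175)
            for s in(1,-1):
                q=v[m&(v*s>0)]*1000
                if len(q)>3: print(n,t,u0,s,len(q),np.round(np.percentile(q,[5,50,95]),1))
        m=(abs(v)<.035)&(z<.009)&(z>.004)&(u>-.2)&(u<-.1);print("base start",np.round(np.percentile(u[m],[0,1])*1000,1))
plan(.6325,-.292,.14,75.6)
E
```

```text
top W -0.137 1 14 [23.7 45.4 50. ]
top W -0.137 -1 10 [-50.1 -44.3 -25.3]
top W -0.09 1 6 [37.5 40.8 44. ]
top W -0.09 -1 7 [-46.2 -40.8 -37.4]
top W -0.08 1 44 [35.6 40.3 45.5]
top W -0.08 -1 9 [-47.5 -44.  -39.2]
base start [-199.  -197.1]
top N -0.137 1 12 [21.9 37.9 40.9]
top N -0.137 -1 11 [-42.7 -40.6 -35.7]
top N -0.09 1 11 [19.4 30.5 36.7]
top N -0.09 -1 10 [-39.  -34.3 -13.7]
top N -0.08 1 37 [24.  33.2 37.3]
top N -0.08 -1 42 [-38.9 -33.8 -29.4]
base start [-199.9 -197.3]
side W -0.137 1 15 [41.4 45.  52.5]
side W -0.137 -1 15 [-52.  -45.  -35.3]
side W -0.09 1 7 [36.6 42.6 47. ]
side W -0.09 -1 7 [-44.2 -41.7 -37.9]
side W -0.08 1 46 [34.5 42.1 47.5]
side W -0.08 -1 42 [-46.6 -40.5 -35.8]
base start [-199.2 -196.5]
side N -0.137 1 19 [35.5 40.3 45. ]
side N -0.137 -1 13 [-42.1 -37.8 -31.8]
side N -0.09 1 10 [14.5 31.8 37.3]
side N -0.09 -1 8 [-38.2 -30.7 -27.8]
side N -0.08 1 57 [28.1 33.4 38.7]
side N -0.08 -1 59 [-39.2 -32.  -27.2]
base start [-198.9 -196.9]
shift cm [ 51.94 -18.58  11.  ] turn -1.023 yaw 17.0 tcp [ 190.1 -621.6  250. ] t 0.95 j7 -0.21
```

Request:
step_arm --steps "-1 51.9 -18.6 11 -1.02;-1 51.9 -18.6 11 -1.02;-1 51.9 -18.6 11 -1.02;-1 51.9 -18.6 11 -1.02;-1 51.9 -18.6 11 -1.02;-1 51.9 -18.6 11 -1.02;-1 51.9 -18.6 11 -1.02;-1 51.9 -18.6 11 -1.02;-1 51.9 -18.6 11 -1.02;-1 51.9 -18.6 11 -1.02;-1 51.9 -18.6 11 -1.02;-1 51.9 -18.6 11 -1.02;-1 51.9 -18.6 11 -1.02;-1 51.9 -18.6 11 -1.02;-1 51.9 -18.6 11 -1.02;-1 51.9 -18.6 11 -1.02;-1 51.9 -18.6 11 -1.02;-1 51.9 -18.6 11 -1.02" --force 50

```text
time: 2.75
tcp_pos: [0.6315, -0.293, 0.1404]
eef_rot: [0.791, 0.611, -0.0, 0.0]
force: [0.9, -0.4, 0.1]
gripper_width: 1.004
grasp_force: 0.0
```

```bash
python3 - <<'E'
from h import *
plan(.6325,-.292,.042,75.6)
im,d=arm.capture("top");W=cloud("top",d)
im2,d2=arm.capture("side")
a=im[110:290,250:490];b=im2[100:280,230:470]
cv2.imwrite("pics/a.png",cv2.resize(np.hstack([a,b])[:,:,::-1],(800,300)))
E
```

```text
shift cm [0.12 0.07 9.84] turn -0.004 yaw 75.4 tcp [ 631.5 -293.   140.4] t 2.75 j7 -0.2
```

View pics/a.png

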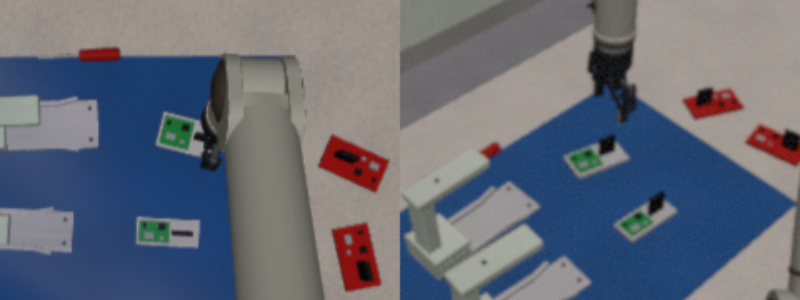

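Request:
step_arm --steps "-1 0.1 0.1 5 0;-1 0.1 0.1 8 0;-1 0.1 0.1 9.8 0;-1 0.1 0.1 9.8 0;-1 0.1 0.1 9.8 0;0.5 0.1 0.1 9.8 0;1 0.1 0.1 9.8 0;1 0.1 0.1 9.8 0;1 0.1 0.1 9.8 0;1 0.1 0.1 9.8 0;1 0.1 0.1 9.8 0;1 0.1 0.1 9.8 0;1 0.1 0.1 9.8 0;1 0.1 0.1 9.8 0" --force 60

```text
time: 4.25
tcp_pos: [0.6336, -0.2913, 0.0425]
eef_rot: [0.791, 0.612, 0.0, 0.0]
force: [0.1, -0.9, 3.6]
gripper_width: 0.105
grasp_force: 59.3
```

Request:
step_arm --steps "1 0 0 -4 0;1 0 0 -7 0;1 0 0 -7 0;1 0 0 -7 0"

```text
time: 4.65
tcp_pos: [0.6327, -0.2912, 0.1115]
eef_rot: [0.791, 0.612, -0.0, -0.0]
force: [-0.9, -1.1, -4.2]
gripper_width: 0.108
grasp_force: 59.4
```

```bash
python3 - <<'E'
from h import *
print(arm.get_state()["force"],arm.get_state()["moment"]); p=dock(DW,-.212);plan(p[0],p[1],.07,91.8)
E
```

```text
[-0.87922082 -1.07686006 -4.2235445 ] [-0.06201845  0.09907143 -0.02034537]
shift cm [16.72 -0.87  4.14] turn -0.285 yaw 75.4 tcp [ 632.7 -291.2  111.5] t 4.65 j7 -0.22
```

Request:
step_arm --steps "1 4 0 1 -0.1;1 8 0 2 -0.2;1 12 -0.5 3 -0.28;1 15 -0.9 4.1 -0.28;1 16.7 -0.9 4.1 -0.28;1 16.7 -0.9 4.1 -0.28;1 16.7 -0.9 4.1 -0.28"

```text
time: 5.35
tcp_pos: [0.6662, -0.1289, 0.0703]
eef_rot: [0.698, 0.716, -0.001, 0.0]
force: [-0.2, -0.4, -4.3]
gripper_width: 0.108
grasp_force: 59.4
```

```bash
cat > look.py <<'E'
import sys
from h import *
D={"W":DW,"N":DN}[sys.argv[1]];u,z,yaw=map(float,sys.argv[2:5])
p=dock(D,u);plan(p[0],p[1],z,D[1]+yaw)
s=arm.get_state();d=s["tcp_pos"][:2]-D[0];a=np.radians(D[1]);print("tcp u,v mm",np.round([1000*d@[np.cos(a),np.sin(a)],1000*d@[-np.sin(a),np.cos(a)]],1),"F",np.round(s["force"],1))
if len(sys.argv)>5:
    for i,n in enumerate(("top","side")):
        im,dd=arm.capture(n);np.save(f"l_{n}.npy",cloud(n,dd));np.save(f"l_{n}im.npy",im)
        K=arm.calibration(n);c=R.from_quat(K["rotation"]).as_matrix().T@(np.append(dock(D,-.13),.03)-K["eye"]);k=K["intrinsics"]
        x=int(-k[0,0]*c[0]/c[2]+k[0,2]);y=int(k[1,1]*c[1]/c[2]+k[1,2])
        cr=im[max(y-50,0):y+50,x-65:x+65];cr=cv2.resize(cr,(400,308),interpolation=cv2.INTER_CUBIC);o=cr if i==0 else np.hstack([o,cr])
    cv2.imwrite(sys.argv[5],o[:,:,::-1])
E
python3 look.py W -.212 .05 0 pics/b.png
```

```text
shift cm [0.17 0.02 2.03] turn -0.006 yaw 91.5 tcp [ 666.2 -128.9   70.3] t 5.35 j7 -0.25
tcp u,v mm [-2.137e+02  2.000e-01] F [-0.2 -0.4 -4.3]
```

View pics/b.png

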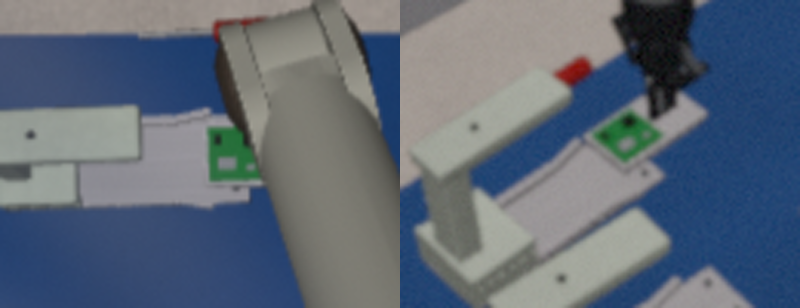

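Request:
step_arm --steps "1 0.2 0 1.2 0;1 0.2 0 2.05 0;1 0.2 0 2.05 0;1 1 0 2.05 0;1 2 0 2.05 0;1 3 0 2.05 0"

```text
time: 6.05
tcp_pos: [0.6657, -0.0956, 0.0507]
eef_rot: [0.698, 0.717, 0.0, -0.0]
force: [-0.1, 0.6, -3.0]
gripper_width: 0.106
grasp_force: 59.4
```

```bash
python3 look.py W -.135 .0485 0
```

```text
shift cm [ 4.54 -0.05  0.22] turn -0.005 yaw 91.5 tcp [665.7 -95.6  50.7] t 6.05 j7 -0.31
tcp u,v mm [-180.4   -0.3] F [-0.1  0.6 -3. ]
```

Request:
step_arm --steps "1 1 0 0 0;1 2 0 0 0;1 3 0 0.05 0;1 4 0 0.1 0;1 4.5 0 0.15 0;1 4.5 0 0.15 0;1 4.5 0 0.15 0"

```text
time: 6.75
tcp_pos: [0.6646, -0.0527, 0.0489]
eef_rot: [0.698, 0.716, -0.0, 0.0]
force: [0.4, -0.5, -3.3]
gripper_width: 0.105
grasp_force: 59.4
```

```bash
python3 look.py W -.135 .0485 0 pics/c.png
```

```text
shift cm [ 0.25 -0.06  0.04] turn -0.006 yaw 91.5 tcp [664.6 -52.7  48.9] t 6.75 j7 -0.38
tcp u,v mm [-137.5   -0.6] F [ 0.4 -0.5 -3.3]
```

View pics/c.png

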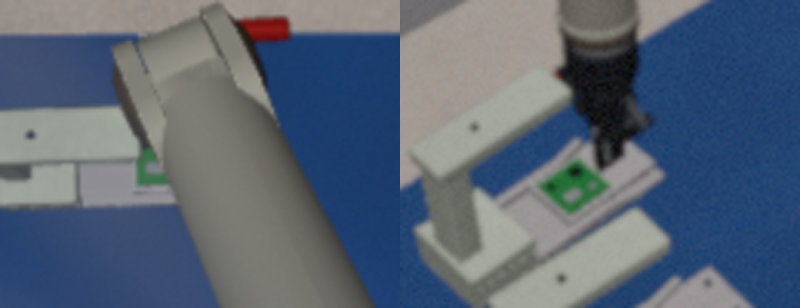

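Request:
step_arm --steps "1 0 0 0.1 0;1 0 0 0.15 0;0.6 0 0 0.15 0;0.2 0 0 0.15 0;-1 0 0 0.15 0;-1 0 0 0.15 0;-1 0 0 0.15 0;-1 0 0 -2 0;-1 0 0 -5 0;-1 -5 0 -7 0;-1 -8 0 -7 0;-1 -9 0 -7 0"

```text
time: 8.05
tcp_pos: [0.6672, -0.1492, 0.1198]
eef_rot: [0.7, 0.714, -0.001, 0.002]
force: [0.2, -1.8, -1.1]
gripper_width: 1.001
grasp_force: 0.0
```

```bash
python3 look.py W -.24 .10 -90 ; python3 - <<'E'
from h import *
for n in("top","side"):
    im,d=arm.capture(n);W=cloud(n,d).reshape(-1,3);W=W[~np.isnan(W[:,0])];D=DW
    a=np.radians(D[1]);e=W[:,:2]-D[0];u=e@[np.cos(a),np.sin(a)];v=e@[-np.sin(a),np.cos(a)];z=W[:,2]
    for l,h,t in((.0135,.024,"plate"),(.045,.065,"fin")):
        m=(abs(v)<.03)&(u>-.2)&(u<0)&(z>l)&(z<h);q=np.c_[u,v][m]*1000
        if m.sum()>5: print(n,t,m.sum(),np.round(np.percentile(q,[3,50,97],axis=0),1).tolist(),np.median(z[m]))
E
```

```text
shift cm [-0.59 -0.01  1.98] turn 1.559 yaw 91.1 tcp [ 667.2 -149.2  119.8] t 8.05 j7 -0.2
tcp u,v mm [-2.34e+02 -1.00e-01] F [ 0.2 -1.8 -1.1]
top plate 560 [[-171.7, -27.6], [-111.4, 4.3], [-59.8, 27.9]] 0.01815446512008001
top fin 53 [[-157.7, -5.5], [-136.1, 1.2], [-0.2, 22.4]] 0.05985716688901199
side plate 397 [[-167.2, -27.2], [-100.6, 6.0], [-54.7, 28.3]] 0.018014326486063936
side fin 58 [[-152.1, -6.1], [-134.6, 2.4], [-118.7, 6.2]] 0.05786011706382632
```

Request:
step_arm --steps "-1 -1.1 0 2 0.15;-1 -1.1 0 2 0.3;-1 -1.1 0 2 0.45;-1 -1.1 0 2 0.6;-1 -1.1 0 2 0.75;-1 -1.1 0 2 0.9;-1 -1.1 0 3 1.05;-1 -1.1 0 4 1.2;-1 -1.1 0 5 1.35;-1 -1.1 0 6 1.5;-1 -1.1 0 7 1.56;-1 -1.1 0 7.5 1.56;-1 -1.1 0 8 1.56;-1 -1.1 0 8 1.56;-1 -1.1 0 8 1.56"

```text
time: 9.65
tcp_pos: [0.6673, -0.1529, 0.0391]
eef_rot: [1.0, 0.019, 0.0, -0.0]
force: [0.4, -0.6, 0.1]
gripper_width: 0.998
grasp_force: 0.0
```

```bash
python3 look.py W -.245 .03 -90 pics/d.png
```

```text
shift cm [-0.02  0.73  0.91] turn 0.006 yaw 2.2 tcp [ 667.3 -152.9   39.1] t 9.65 j7 -1.57
tcp u,v mm [-2.377e+02 -1.000e-01] F [ 0.4 -0.6  0.1]
```

View pics/d.png

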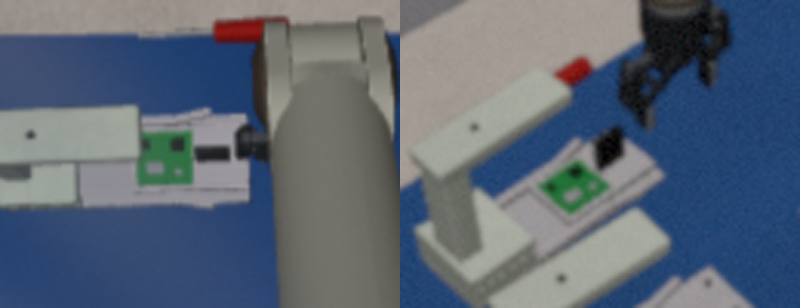

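Request:
step_arm --steps "-1 0 0.7 0.3 0;-1 0 0.7 0.6 0;-1 0 0.7 0.9 0;-1 0 0.7 1.1 0;-1 0 0.7 1.3 0;-1 0 0.7 1.4 0;-1 0 0.7 1.4 0"

```text
time: 10.45
tcp_pos: [0.6673, -0.16, 0.0248]
eef_rot: [1.0, 0.019, -0.0, -0.0]
force: [-0.4, -0.2, 0.4]
gripper_width: 0.997
grasp_force: 0.0
```

Request:
step_arm --steps "-1 0 0 0.2 0;-1 0 0 0.4 0;-1 0 0 0.5 0;-1 0 0 0.5 0"

```text
time: 10.85
tcp_pos: [0.6673, -0.1602, 0.0198]
eef_rot: [1.0, 0.018, -0.0, -0.0]
force: [0.2, -1.2, -0.8]
gripper_width: 1.0
grasp_force: 0.0
```

Request:
step_arm --steps "-1 0 0 0.2 0;-1 0 0 0.3 0;-1 0 0 0.3 0"

```text
time: 11.15
tcp_pos: [0.6672, -0.1603, 0.0168]
eef_rot: [1.0, 0.018, -0.0, -0.0]
force: [-0.1, -0.5, -0.4]
gripper_width: 1.002
grasp_force: 0.0
```

Request:
step_arm --steps "-1 0 0 0.2 0;-1 0 0 0.3 0;-1 0 0 0.3 0"

```text
time: 11.45
tcp_pos: [0.6672, -0.1603, 0.0138]
eef_rot: [1.0, 0.018, -0.0, -0.0]
force: [1.1, 0.2, 0.3]
gripper_width: 1.0
grasp_force: 0.0
```

Request:
step_arm --steps "-1 0 0 0.2 0;-1 0 0 0.4 0;-1 0 0 0.4 0"

```text
time: 11.75
tcp_pos: [0.6671, -0.1602, 0.0096]
eef_rot: [1.0, 0.018, -0.0, -0.0]
force: [-1.4, 0.2, 0.0]
gripper_width: 0.998
grasp_force: 0.0
```

Request:
step_arm --steps "-1 0 0 0.1 0;-1 0 0 0.2 0;-1 0 0 0.2 0"

```text
time: 12.05
tcp_pos: [0.6673, -0.1603, 0.0078]
eef_rot: [1.0, 0.018, -0.0, -0.0]
force: [0.6, 0.1, -0.4]
gripper_width: 1.001
grasp_force: 0.0
```

Request:
step_arm --steps "-1 0 0 -0.4 0;-1 0 0 -0.75 0;-1 0 0 -0.75 0;-1 0 -0.8 -0.75 0;-1 0 -1.3 -0.75 0;-1 0 -1.8 -0.75 0;-1 0 -2.3 -0.75 0;-1 0 -2.8 -0.75 0;-1 0 -3.3 -0.75 0;-1 0 -3.5 -0.75 0;-1 0 -3.5 -0.75 0"

```text
time: 13.15
tcp_pos: [0.6662, -0.1242, 0.0155]
eef_rot: [1.0, 0.019, -0.0, -0.0]
force: [0.4, -0.7, -0.2]
gripper_width: 1.001
grasp_force: 0.0
```

```bash
python3 look.py W -.2 .0155 -90 pics/e.png
```

```text
shift cm [ 0.02 -0.9  -0.  ] turn 0.006 yaw 2.2 tcp [ 666.2 -124.2   15.5] t 13.15 j7 -1.62
tcp u,v mm [-2.09e+02  1.00e-01] F [ 0.4 -0.7 -0.2]
```

View pics/e.png

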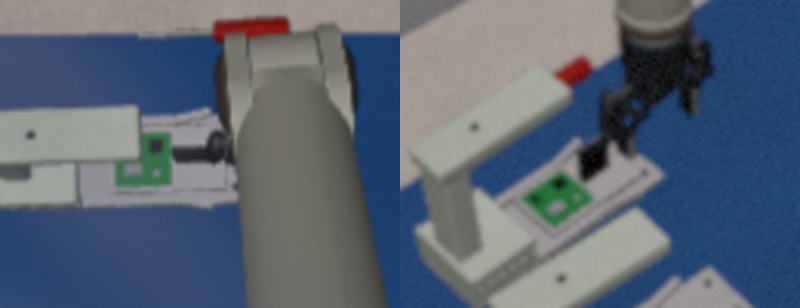

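```bash
cat > meas.py <<'E'
import sys
from h import *
D={"W":DW,"N":DN}[sys.argv[1]]
for n in("top","side"):
    im=np.load(f"l_{n}im.npy").astype(int).reshape(-1,3);W=np.load(f"l_{n}.npy").reshape(-1,3);k=~np.isnan(W[:,0]);W=W[k];im=im[k]
    a=np.radians(D[1]);e=W[:,:2]-D[0];u=e@[np.cos(a),np.sin(a)]*1000;v=e@[-np.sin(a),np.cos(a)]*1000;z=W[:,2]*1000
    m=(abs(v)<25)&(u>-240)&(u<0)&(z>14)&(z<22)&(im.min(1)>95)
    if m.sum():print(n,"plate u",np.round(np.percentile(u[m],[1,3,97,99]),1))
    g=(abs(v)<36)&(u>-200)&(u<20)&(im[:,1]>im[:,0]+30)&(im[:,1]>im[:,2]+20)
    if g.sum():print(n,"board u",np.round(np.percentile(u[g],[2,50,98]),1),"v",np.round(np.percentile(v[g],[2,98]),1))
    f=(abs(v)<9)&(u>-260)&(u<0)&(z>22)&(z<150)
    for z0 in range(20,150,10):
        q=f&(z>=z0)&(z<z0+10)
        if q.sum()>2: print(z0,q.sum(),np.round(np.percentile(u[q],[2,25,50,75,98])))
E
python3 meas.py W
```

```text
top plate u [-152.5 -149.6  -34.3  -33.9]
top board u [-94.9 -76.  -40.9] v [-27.   24.8]
20 17 [-111.  -96.  -70.  -54.  -44.]
30 5 [-134. -131. -125.   -2.   -2.]
40 8 [-128. -120. -114. -109. -104.]
50 16 [-146. -130. -125. -116.  -31.]
60 40 [-161. -136. -124. -113. -102.]
90 5 [-157. -141. -140. -140. -140.]
100 6 [-159. -156. -156. -145. -141.]
110 28 [-160. -153. -150. -147. -144.]
side plate u [-150.3 -148.2  -31.2  -30.1]
side board u [-91.  -66.2 -38. ] v [-25.   27.2]
20 35 [-256. -154. -124. -102.  -50.]
30 40 [-252. -160. -128. -109.  -98.]
40 31 [-253. -155. -122. -105.  -98.]
50 35 [-248. -129. -117. -105.  -97.]
60 34 [-168. -137. -133. -114.  -99.]
70 25 [-240. -174. -170. -165. -135.]
80 11 [-235. -175. -139. -137. -135.]
90 14 [-241. -169. -140. -138. -136.]
100 26 [-257. -168. -160. -140. -137.]
110 43 [-260. -169. -156. -144. -138.]
120 8 [-175. -173. -171. -170. -169.]
130 8 [-175. -173. -172. -170. -169.]
140 9 [-174. -173. -170. -170. -169.]
```

Request:
step_arm --steps "-1 0 -0.5 0 0;-1 0 -1 0 0;-1 0 -1.5 0 0;-1 0 -2 0 0;-1 0 -2.5 0 0;-1 0 -3 0 0;-1 0 -3.4 0 0;-1 0 -3.7 0 0;-1 0 -3.9 0 0;-1 0 -4.1 0 0"

```text
time: 14.25
tcp_pos: [0.6647, -0.0844, 0.0156]
eef_rot: [1.0, 0.018, 0.0, 0.0]
force: [-0.1, -1.2, -0.6]
gripper_width: 1.0
grasp_force: 0.7
```

```bash
python3 look.py W -.2 .0155 -90
```

```text
shift cm [0.02 3.08 0.01] turn 0.005 yaw 2.1 tcp [664.7 -84.4  15.6] t 14.25 j7 -1.68
tcp u,v mm [-169.2    0.3] F [-0.1 -1.2 -0.6]
```

Request:
step_arm --steps "-1 0 -0.1 0 0;-1 0 -0.2 0 0"

```text
time: 14.45
tcp_pos: [0.6646, -0.0825, 0.0155]
eef_rot: [1.0, 0.018, 0.0, 0.0]
force: [-0.4, -2.4, -0.3]
gripper_width: 1.001
grasp_force: 0.7
```

Request:
step_arm --steps "-1 0 -0.1 0 0;-1 0 -0.2 0 0"

```text
time: 14.65
tcp_pos: [0.6645, -0.0805, 0.0156]
eef_rot: [1.0, 0.018, 0.0, 0.0]
force: [0.0, -2.6, -0.2]
gripper_width: 0.999
grasp_force: 0.7
```

Request:
step_arm --steps "-1 0 -0.1 0 0;-1 0 -0.2 0 0"

```text
time: 14.85
tcp_pos: [0.6645, -0.0783, 0.0155]
eef_rot: [1.0, 0.018, 0.0, 0.0]
force: [0.8, -0.9, -0.8]
gripper_width: 1.0
grasp_force: 0.7
```

Request:
step_arm --steps "-1 0 -0.1 0 0;-1 0 -0.2 0 0"

```text
time: 15.05
tcp_pos: [0.6643, -0.0762, 0.0155]
eef_rot: [1.0, 0.018, 0.0, 0.0]
force: [-0.1, -0.7, -1.1]
gripper_width: 1.0
grasp_force: 0.7
```

Request:
step_arm --steps "-1 0 -0.1 0 0;-1 0 -0.2 0 0"

```text
time: 15.25
tcp_pos: [0.6643, -0.0757, 0.0156]
eef_rot: [1.0, 0.018, -0.0, 0.001]
force: [-0.4, -5.7, 0.8]
gripper_width: 1.0
grasp_force: 2.9
```

Request:
step_arm --steps "-1 0 -0.05 0 0;-1 0 -0.1 0 0"

```text
time: 15.45
tcp_pos: [0.6642, -0.0757, 0.0158]
eef_rot: [1.0, 0.018, -0.0, 0.001]
force: [0.4, -6.3, 1.3]
gripper_width: 1.0
grasp_force: 3.3
```

Request:
step_arm --steps "-1 0 -0.05 0 0;-1 0 -0.1 0 0"

```text
time: 15.65
tcp_pos: [0.6642, -0.0756, 0.0158]
eef_rot: [1.0, 0.017, 0.0, 0.002]
force: [-0.5, -7.9, 2.2]
gripper_width: 0.998
grasp_force: 4.1
```

Request:
step_arm --steps "-1 0 -0.05 0 0;-1 0 -0.1 0 0"

```text
time: 15.85
tcp_pos: [0.6643, -0.0751, 0.016]
eef_rot: [1.0, 0.017, 0.0, 0.002]
force: [-0.3, -8.8, 2.4]
gripper_width: 0.999
grasp_force: 4.1
```

Request:
step_arm --steps "-1 0 -0.05 0 0;-1 0 -0.05 0 0"

```text
time: 16.05
tcp_pos: [0.6643, -0.0745, 0.016]
eef_rot: [1.0, 0.017, 0.0, 0.002]
force: [0.4, -8.0, 1.9]
gripper_width: 1.0
grasp_force: 4.0
```

Request:
step_arm --steps "-1 0 -0.05 0 0;-1 0 -0.05 0 0"

```text
time: 16.25
tcp_pos: [0.6643, -0.0741, 0.016]
eef_rot: [1.0, 0.017, 0.0, 0.002]
force: [-0.1, -7.4, 2.2]
gripper_width: 0.994
grasp_force: 4.1
```

```bash
python3 look.py W -.2 .0155 -90 pics/f.png; python3 meas.py W | grep -E "plate|board"
```

```text
shift cm [0.03 4.12 0.06] turn 0.003 yaw 2.0 tcp [664.3 -74.1  16. ] t 16.25 j7 -1.7
tcp u,v mm [-158.8    0.4] F [-0.1 -7.4  2.2]
top plate u [-94.3 -91.6  -5.2  -2.7]
top board u [-43.9 -27.4  -2.2] v [ 3.1 26.2]
side plate u [-109.7  -99.   -13.4  -13.1]
side board u [-42.1 -28.7 -15.6] v [-23.   26.9]
```

Request:
step_arm --steps "-1 0 -0.05 0 0;-1 0 -0.1 0 0;-1 0 -0.15 0 0;-1 0 -0.15 0 0"

```text
time: 16.75
tcp_pos: [0.6642, -0.0726, 0.016]
eef_rot: [1.0, 0.017, 0.0, 0.002]
force: [-0.2, -8.1, 2.4]
gripper_width: 1.002
grasp_force: 4.1
```

Request:
step_arm --steps "-1 0 -0.05 0 0;-1 0 -0.1 0 0;-1 0 -0.15 0 0;-1 0 -0.15 0 0"

```text
time: 17.15
tcp_pos: [0.6642, -0.0711, 0.016]
eef_rot: [1.0, 0.017, 0.0, 0.002]
force: [-1.0, -8.1, 1.1]
gripper_width: 0.998
grasp_force: 4.1
```

Request:
step_arm --steps "-1 0 0.5 0 0;-1 0 1.5 0 0;-1 0 3 0 0;-1 0 5 0 0;-1 0 7 0 0;-1 0 8 -4 0;-1 0 8 -8 0;-1 0 8 -12 0;-1 0 8 -12 0"

```text
time: 18.05
tcp_pos: [0.6715, -0.1488, 0.1427]
eef_rot: [1.0, 0.018, 0.006, 0.001]
force: [0.8, 0.8, -0.1]
gripper_width: 1.005
grasp_force: 0.0
```

```bash
python3 look.py W -.2 .0155 -90 pics/f.png; python3 meas.py W | grep -E "plate|board"; python3 -c "
from h import *
plan(.453,-.2485,.12,87)"
```

```text
shift cm [-0.58 -3.41 12.71] turn 0.004 yaw 2.1 tcp [ 671.5 -148.8  142.7] t 18.05 j7 -1.55
tcp u,v mm [-233.8   -4.5] F [ 0.8  0.8 -0.1]
top plate u [-99.1 -98.6  -7.6  -2.7]
top board u [-40.9 -24.8  -2.5] v [ 3.1 26.3]
side plate u [-97.3 -96.  -14.1 -13.2]
side board u [-39.5 -26.7 -14.1] v [-23.   28.2]
shift cm [-21.84   9.24   1.66] turn -1.482 yaw 2.1 tcp [ 667.9 -148.3  137.1] t 18.15 j7 -1.55
```

View pics/f.png

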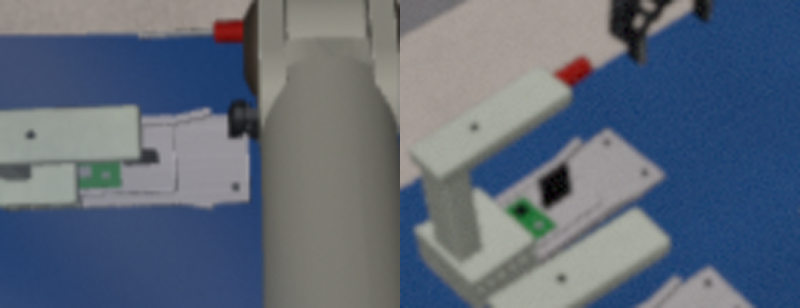

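Request:
step_arm --steps "-1 -3 2 0 -0.15;-1 -6 3 0 -0.3;-1 -10 4 0 -0.45;-1 -14 6 0 -0.6;-1 -18 8 1 -0.75;-1 -21.8 9.2 1.7 -0.9;-1 -21.8 9.2 1.7 -1.05;-1 -21.8 9.2 1.7 -1.2;-1 -21.8 9.2 1.7 -1.35;-1 -21.8 9.2 1.7 -1.48;-1 -21.8 9.2 1.7 -1.48;-1 -21.8 9.2 1.7 -1.48;-1 -21.8 9.2 1.7 -1.48"

```text
time: 19.45
tcp_pos: [0.4521, -0.2471, 0.118]
eef_rot: [0.727, 0.687, -0.0, -0.001]
force: [0.8, 0.7, -0.3]
gripper_width: 1.003
grasp_force: 0.0
```

```bash
python3 -c "
from h import *
plan(.453,-.2485,.0425,87)"
```

```text
shift cm [-0.14  0.1   7.55] turn -0.004 yaw 86.8 tcp [ 452.1 -247.1  118. ] t 19.45 j7 -0.0
```

Request:
step_arm --steps "-1 -0.1 0.1 3 0;-1 -0.1 0.1 6 0;-1 -0.1 0.1 7.5 0;-1 -0.1 0.1 7.5 0;-1 -0.1 0.1 7.5 0;0.5 -0.1 0.1 7.5 0;1 -0.1 0.1 7.5 0;1 -0.1 0.1 7.5 0;1 -0.1 0.1 7.5 0;1 -0.1 0.1 7.5 0;1 -0.1 0.1 7.5 0;1 -0.1 0.1 7.5 0;1 -0.1 0.1 7.5 0" --force 60

```text
time: 20.75
tcp_pos: [0.4536, -0.2485, 0.0439]
eef_rot: [0.726, 0.688, -0.0, 0.0]
force: [-1.6, 0.1, 5.4]
gripper_width: 0.099
grasp_force: 59.7
```

Request:
step_arm --steps "1 0 0 -2 0;1 0 0 -5 0;1 0 0 -5 0;1 0 0 -5 0"

```text
time: 21.15
tcp_pos: [0.4532, -0.2485, 0.0933]
eef_rot: [0.726, 0.688, -0.0, 0.0]
force: [-0.6, 0.1, -3.1]
gripper_width: 0.105
grasp_force: 59.0
```

```bash
python3 look.py N -.212 .075 0
```

```text
shift cm [17.07 -0.74  1.83] turn -0.002 yaw 86.9 tcp [ 453.2 -248.5   93.3] t 21.15 j7 -0.03
tcp u,v mm [-382.7   -7. ] F [-0.6  0.1 -3.1]
```

Request:
step_arm --steps "1 4 -0.2 0 0;1 8 -0.4 0 0;1 12 -0.6 1 0;1 15 -0.7 1.8 0;1 17.1 -0.7 1.8 0;1 17.1 -0.7 1.8 0;1 17.1 -0.7 1.8 0"

```text
time: 21.85
tcp_pos: [0.4546, -0.0767, 0.0744]
eef_rot: [0.725, 0.688, -0.001, -0.001]
force: [0.2, 0.1, -3.1]
gripper_width: 0.104
grasp_force: 58.9
```

```bash
python3 look.py N -.18 .0515 0 pics/g.png; python3 meas.py N | grep -E "plate|board"
```

```text
shift cm [3.1  0.06 2.29] turn 0.0 yaw 87.0 tcp [454.6 -76.7  74.4] t 21.85 j7 -0.41
tcp u,v mm [-211.     0.5] F [ 0.2  0.1 -3.1]
side board u [-187.1 -160.6 -132.5] v [-15.3  20.6]
```

View pics/g.png

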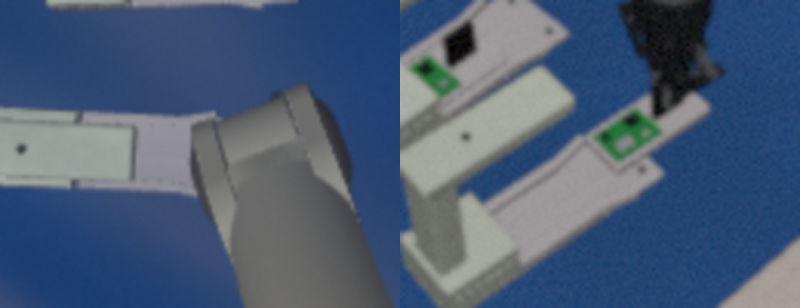

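Narrow pallet hangs aligned above its lane entry; lower and slide in.

Request:
step_arm --steps "1 0 0.05 1.2 0;1 0 0.05 2.25 0;1 0 0.05 2.25 0;1 1 0.05 2.25 0;1 2 0.05 2.25 0;1 3 0.05 2.25 0"

```text
time: 22.55
tcp_pos: [0.4582, -0.0458, 0.0533]
eef_rot: [0.726, 0.688, 0.0, 0.0]
force: [1.3, 0.3, -3.7]
gripper_width: 0.105
grasp_force: 58.9
```

```bash
python3 look.py N -.137 .0505 0
```

```text
shift cm [ 4.3  -0.14  0.28] turn -0.001 yaw 87.0 tcp [458.2 -45.8  53.3] t 22.55 j7 -0.52
tcp u,v mm [-180.    -1.4] F [ 1.3  0.3 -3.7]
```

Request:
step_arm --steps "1 1 -0.1 0 0;1 2 -0.1 0 0;1 3 -0.1 0.1 0;1 4 -0.1 0.2 0;1 4.3 -0.1 0.2 0;1 4.3 -0.1 0.2 0;1 4.3 -0.1 0.2 0"

```text
time: 23.25
tcp_pos: [0.4591, -0.0046, 0.0509]
eef_rot: [0.726, 0.688, -0.0, 0.0]
force: [0.2, 0.2, -2.8]
gripper_width: 0.106
grasp_force: 58.9
```

```bash
python3 look.py N -.137 .0505 0 pics/h.png;python3 meas.py N | grep -E "plate|board"
```

```text
shift cm [ 0.18 -0.01  0.04] turn -0.002 yaw 86.9 tcp [459.1  -4.6  50.9] t 23.25 j7 -0.62
tcp u,v mm [-1.388e+02 -1.000e-01] F [ 0.2  0.2 -2.8]
top plate u [-172.6 -172.6 -172.5 -172.5]
side plate u [-171.7 -169.   -53.7  -52.6]
side board u [-114.6  -88.   -59.9] v [-14.7  20.1]
```

Request:
step_arm --steps "1 0 0 0.1 0;1 0 0 0.15 0;0.6 0 0 0.15 0;0.2 0 0 0.15 0;-1 0 0 0.15 0;-1 0 0 0.15 0;-1 0 0 0.15 0;-1 0 0 -2 0;-1 0 0 -5 0;-1 -5 0 -7 0;-1 -8 0 -7 0;-1 -10 0 -7 0;-1 -10 0 -7 0"

```text
time: 24.65
tcp_pos: [0.4533, -0.1079, 0.121]
eef_rot: [0.728, 0.686, -0.001, 0.001]
force: [-0.6, 1.1, -0.9]
gripper_width: 1.005
grasp_force: 0.0
```

```bash
python3 look.py N -.245 .045 -90 pics/h.png;python3 meas.py N | grep -E "plate|board"
```

```text
shift cm [-0.27  0.02  7.6 ] turn 1.563 yaw 86.6 tcp [ 453.3 -107.9  121. ] t 24.65 j7 -0.27
tcp u,v mm [-2.422e+02  2.000e-01] F [-0.6  1.1 -0.9]
top plate u [-157.  -155.8  -70.2  -64.9]
top board u [-114.6  -88.5  -60.6] v [-18.9  17.9]
side plate u [-171.5 -169.5  -53.3  -52.4]
side board u [-113.4  -87.4  -59.9] v [-16.   19.5]
```

View pics/h.png

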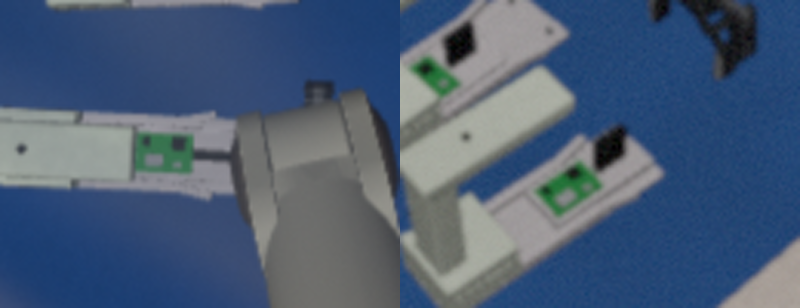

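Request:
step_arm --steps "-1 -0.4 0 1 0.15;-1 -0.4 0 2 0.3;-1 -0.4 0 2 0.45;-1 -0.4 0 2 0.6;-1 -0.4 0 2 0.75;-1 -0.4 0 2 0.9;-1 -0.4 0 3 1.05;-1 -0.4 0 4 1.2;-1 -0.4 0 5 1.35;-1 -0.4 0 7 1.5;-1 -0.4 0 9 1.56;-1 -0.4 0 10 1.56;-1 -0.4 0 10.4 1.56;-1 -0.4 0 10.4 1.56;-1 -0.4 0 10.4 1.56"

```text
time: 26.25
tcp_pos: [0.454, -0.1078, 0.0175]
eef_rot: [1.0, -0.021, 0.0, -0.0]
force: [-0.0, 0.1, 0.2]
gripper_width: 0.999
grasp_force: 0.0
```

```bash
python3 look.py N -.180 .0155 -90
```

```text
shift cm [ 0.02 -6.21  0.2 ] turn 0.01 yaw -2.4 tcp [ 454.  -107.8   17.5] t 26.25 j7 -1.71
tcp u,v mm [-242.1   -0.5] F [-0.   0.1  0.2]
```

Request:
step_arm --steps "-1 0 0 0.2 0.01;-1 0 0 0.2 0.01;-1 0 -0.6 0.2 0.01;-1 0 -1.1 0.2 0.01;-1 0 -1.6 0.2 0.01;-1 0 -2.1 0.2 0.01;-1 0 -2.6 0.2 0.01;-1 0 -3.1 0.2 0.01;-1 0 -3.5 0.2 0.01;-1 0 -3.5 0.2 0.01"

```text
time: 27.25
tcp_pos: [0.4551, -0.0721, 0.015]
eef_rot: [1.0, -0.026, 0.0, -0.0]
force: [-0.7, -0.2, -0.3]
gripper_width: 1.001
grasp_force: 0.0
```

```bash
python3 look.py N -.172 .0155 -90 pics/i.png;python3 meas.py N | grep -E "plate|board"
```

```text
shift cm [ 0.03 -3.44 -0.05] turn 0.0 yaw -3.0 tcp [455.1 -72.1  15. ] t 27.25 j7 -1.8
tcp u,v mm [-206.4    0.3] F [-0.7 -0.2 -0.3]
top plate u [-119.3 -118.5  -61.7  -60.5]
top board u [-91.1 -72.8 -59.6] v [-17.6  18.3]
side plate u [-145.3 -143.8  -28.6  -27.3]
side board u [-89.2 -64.5 -35.3] v [-14.5  20.6]
```

Request:
step_arm --steps "-1 0 -0.5 0 0;-1 0 -1 0 0;-1 0 -1.5 0 0;-1 0 -2 0 0;-1 0 -2.5 0 0;-1 0 -3 0 0;-1 0 -3.4 0 0;-1 0 -3.6 0 0;-1 0 -3.8 0 0"

```text
time: 28.25
tcp_pos: [0.4571, -0.0351, 0.015]
eef_rot: [1.0, -0.027, 0.0, 0.0]
force: [0.6, -1.2, -0.2]
gripper_width: 1.005
grasp_force: 0.7
```

Request:
step_arm --steps "-1 0 -0.1 0 0;-1 0 -0.2 0 0"

```text
time: 28.45
tcp_pos: [0.4572, -0.0333, 0.015]
eef_rot: [1.0, -0.027, 0.0, 0.0]
force: [-0.3, -1.3, -0.8]
gripper_width: 0.998
grasp_force: 0.7
```

Request:
step_arm --steps "-1 0 -0.1 0 0;-1 0 -0.2 0 0"

```text
time: 28.65
tcp_pos: [0.4573, -0.0313, 0.015]
eef_rot: [1.0, -0.027, 0.0, 0.0]
force: [-0.3, -1.4, -0.2]
gripper_width: 1.001
grasp_force: 0.7
```

Request:
step_arm --steps "-1 0 -0.1 0 0;-1 0 -0.2 0 0"

```text
time: 28.85
tcp_pos: [0.4574, -0.0292, 0.015]
eef_rot: [1.0, -0.027, 0.0, 0.0]
force: [0.2, -1.4, -0.3]
gripper_width: 0.998
grasp_force: 0.7
```

Request:
step_arm --steps "-1 0 -0.1 0 0;-1 0 -0.2 0 0"

```text
time: 29.05
tcp_pos: [0.4575, -0.0271, 0.015]
eef_rot: [1.0, -0.027, 0.0, 0.0]
force: [-1.8, -1.3, -0.8]
gripper_width: 0.999
grasp_force: 0.7
```

Request:
step_arm --steps "-1 0 -0.1 0 0;-1 0 -0.2 0 0"

```text
time: 29.25
tcp_pos: [0.4576, -0.0251, 0.015]
eef_rot: [1.0, -0.027, 0.0, 0.0]
force: [0.1, -0.8, -0.2]
gripper_width: 1.001
grasp_force: 0.7
```

Request:
step_arm --steps "-1 0 -0.1 0 0;-1 0 -0.2 0 0"

```text
time: 29.45
tcp_pos: [0.4577, -0.0231, 0.015]
eef_rot: [1.0, -0.027, 0.0, 0.0]
force: [0.6, -1.5, 0.2]
gripper_width: 1.001
grasp_force: 0.7
```

Request:
step_arm --steps "-1 0 -0.1 0 0;-1 0 -0.2 0 0"

```text
time: 29.65
tcp_pos: [0.4578, -0.0211, 0.015]
eef_rot: [1.0, -0.027, 0.0, 0.0]
force: [0.2, -1.2, -0.4]
gripper_width: 1.002
grasp_force: 0.8
```

Request:
step_arm --steps "-1 0 -0.1 0 0;-1 0 -0.2 0 0"

```text
time: 29.85
tcp_pos: [0.4579, -0.0191, 0.015]
eef_rot: [1.0, -0.027, 0.0, 0.0]
force: [-0.5, -1.3, 0.3]
gripper_width: 1.0
grasp_force: 0.8
```

Request:
step_arm --steps "-1 0 -0.1 0 0;-1 0 -0.2 0 0"

```text
time: 30.05
tcp_pos: [0.458, -0.0171, 0.015]
eef_rot: [1.0, -0.027, -0.0, 0.0]
force: [-0.2, -2.2, 0.0]
gripper_width: 0.998
grasp_force: 0.8
```

Request:
step_arm --steps "-1 0 -0.1 0 0;-1 0 -0.2 0 0"

```text
time: 30.25
tcp_pos: [0.4581, -0.0151, 0.015]
eef_rot: [1.0, -0.027, 0.0, -0.0]
force: [0.4, -1.3, 0.1]
gripper_width: 1.0
grasp_force: 0.8
```

Request:
step_arm --steps "-1 0 -0.1 0 0;-1 0 -0.2 0 0"

```text
time: 30.45
tcp_pos: [0.4582, -0.0131, 0.015]
eef_rot: [1.0, -0.027, -0.0, -0.0]
force: [-0.7, -1.6, 0.1]
gripper_width: 1.002
grasp_force: 0.8
```

Request:
step_arm --steps "-1 0 -0.1 0 0;-1 0 -0.2 0 0"

```text
time: 30.65
tcp_pos: [0.4583, -0.0111, 0.015]
eef_rot: [1.0, -0.027, 0.0, -0.0]
force: [0.0, -1.5, -1.1]
gripper_width: 1.001
grasp_force: 0.8
```

Request:
step_arm --steps "-1 0 -0.1 0 0;-1 0 -0.2 0 0"

```text
time: 30.85
tcp_pos: [0.4584, -0.0091, 0.015]
eef_rot: [1.0, -0.027, 0.0, 0.0]
force: [0.0, -1.3, 0.3]
gripper_width: 0.999
grasp_force: 0.8
```

Request:
step_arm --steps "-1 0 -0.1 0 0;-1 0 -0.2 0 0"

```text
time: 31.05
tcp_pos: [0.4585, -0.0076, 0.015]
eef_rot: [1.0, -0.027, -0.0, 0.0]
force: [-0.2, -5.6, 0.8]
gripper_width: 1.003
grasp_force: 2.7
```

Request:
step_arm --steps "-1 0 -0.1 0 0;-1 0 -0.2 0 0"

```text
time: 31.25
tcp_pos: [0.4584, -0.0073, 0.0151]
eef_rot: [1.0, -0.028, -0.0, 0.001]
force: [-0.7, -8.9, 2.9]
gripper_width: 1.003
grasp_force: 4.3
```

Request:
step_arm --steps "-1 0 -0.05 0 0;-1 0 -0.1 0 0;-1 0 -0.1 0 0"

```text
time: 31.55
tcp_pos: [0.4585, -0.0065, 0.0151]
eef_rot: [1.0, -0.028, -0.0, 0.001]
force: [-0.5, -9.1, 2.1]
gripper_width: 0.999
grasp_force: 4.1
```

Request:
step_arm --steps "-1 0 -0.05 0 0;-1 0 -0.1 0 0;-1 0 -0.1 0 0"

```text
time: 31.85
tcp_pos: [0.4585, -0.0056, 0.0151]
eef_rot: [1.0, -0.028, -0.0, 0.001]
force: [-1.1, -7.3, 2.2]
gripper_width: 1.006
grasp_force: 4.2
```

Request:
step_arm --steps "-1 0 -0.05 0 0;-1 0 -0.1 0 0;-1 0 -0.15 0 0;-1 0 -0.2 0 0;-1 0 -0.25 0 0;-1 0 -0.25 0 0"

```text
time: 32.45
tcp_pos: [0.4587, -0.0031, 0.0151]
eef_rot: [1.0, -0.028, -0.0, 0.001]
force: [-1.4, -9.2, 2.5]
gripper_width: 1.001
grasp_force: 4.3
```

Request:
step_arm --steps "-1 0 0.5 0 0;-1 0 1.5 0 0;-1 0 3 0 0;-1 0 5 0 0;-1 0 7 0 0;-1 0 9 0 0;-1 0 9 -4 0;-1 0 9 -8 0;-1 0 13 -12 0;-1 0 18 -15 0;-1 0 22 -15 0;-1 0 25 -15 0;-1 0 25 -15 0;-1 0 25 -15 0"

```text
time: 33.85
tcp_pos: [0.4451, -0.2508, 0.1648]
eef_rot: [1.0, -0.028, -0.0, -0.0]
force: [0.4, -0.1, -0.3]
gripper_width: 1.0
grasp_force: 0.0
```

```bash
for k in W N; do python3 look.py $k -.2 .0155 -90 pics/z$k.png; python3 meas.py $k | grep -E "plate|board"; done
```

```text
shift cm [ 21.31 -14.75  14.93] turn -0.087 yaw -3.2 tcp [ 445.1 -250.8  164.8] t 33.85 j7 -1.29
tcp u,v mm [-328.6  225.1] F [ 0.4 -0.1 -0.3]
top plate u [-111.1  -99.1   -7.1   -2.6]
top board u [-40.9 -24.6  -2.2] v [ 3.3 26.1]
side plate u [-97.3 -96.3 -13.3 -12.6]
side board u [-40.  -26.4 -14.9] v [-23.4  28.1]
shift cm [  0.09 -18.31  14.93] turn 0.001 yaw -2.9 tcp [ 445.5 -248.8  164.6] t 33.95 j7 -1.29
tcp u,v mm [-383.3    0.6] F [ 0.9 -0.1  0.6]
top plate u [-87.1 -81.4 -60.3 -58.9]
side plate u [-79.3 -77.6 -11.4 -10.3]
side board u [-21.  -17.5 -11.4] v [-14.2  20.3]
```

```bash
python3 -c "
from station import arm
print(arm.sign_off())"
```

```text
the job is handed in; nothing more can be done
None
```

Job handed in at about 34 s: each pallet is seated nose first in its own lane with its contact pressed about 4 mm by TCP travel (contacts not directly visible), using a vertical tool pushing each plate's rear edge because the moves could not lean it 40 degrees; the phone, bottle and screwdriver were not touched, and the judge's verdict was not shown.

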